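Check-weigh: centre the weight and shut the draught shield

TASK

Get the scale ready for its daily check reading: with a fingertip, slide the check weight that stands on the pan to the middle of the pan, then push the draught shield completely shut, both the sliding hatch on its right side and the hinged cover on top (bring the cover down without slamming it). Only push with the fingers: do not lift or tip the weight, and leave everything else on the bench where it is.

Things in the scene. Friction and masses are not known exactly. Their poses are not given: they have to be found in the camera images.
- scale: Bench scale with a flat blue pan; it does not move on the bench. Origin: on the bench under the middle of the housing; x points from its keypad (the side nearest the robot) to its rear, y to its left, z up. Housing 264 (x) by 226 (y) mm; the pan's top is 92 mm above the bench.
- shield: Draught shield fixed round the pan: an open-topped box, aluminium frame with clear panes. Same origin and axes as the scale. Free room inside: x from -72 to +120, y from -114 to +114 mm. Its rim is 150 mm above the bench and 7 mm wide (14 mm on the right, where the hatch track reaches out to y = -128).
- pan_middle (a point): Middle of the pan's top surface (in the scale's frame x = 24, y = 1, z = 92 mm).
- weight: The largest check weight, plain steel, round, 28 mm across and 42 mm tall with a knob on top, 0.2 kg; it stands on the pan towards the right (-y) side and slides when pushed. Origin: centre of its underside.
- hatch (a joint): Sliding hatch in the right (-y) side of the shield: a clear pane 96 mm long, 46 tall, that runs along the scale's x in a track. Value in m: 0 = fully shut (at its front stop), 0.085 = fully open (slid to the rear). It stays where it is left; about 1.5 N slides it.
- hatch_pull (a point): Top middle of the hatch's black upright pull, 137 mm above the bench; moves with the hatch. The pull is a block 12 (x) by 22 (y) by 30 (z) mm, below this point; this point lies at y = -138 in the scale's frame, and from y = -128 to -146 the pull stands clear of the track. Shut the hatch by pushing its rear face, 6 mm behind this point, towards the scale's -x.
- cover (a joint): Hinged clear cover of the shield, hinged along the left (+y) rim. Value in rad: 0 = shut, lying flat on the rim; 1.57 = standing upright; 1.9 = leaning out to the left, at its stop. Its friction hinge (0.3 N m) holds it at any angle.
- cover_hinge (a point): Middle of the cover's hinge axis, which runs along the scale's x (in the scale's frame x = 24, y = 121, z = 153.5 mm). The shut cover extends from here 243 mm to the right (-y); it is 211 mm long in x and 6 mm thick, 3 mm to either side of the plane through the axis.
- cover_edge (a point): Middle of the cover's free edge, 243 mm from the hinge axis; it moves with the cover. A black pull strip 70 mm long, 10 wide and 8 high runs along the outer face at this edge.
- weight_medium: Medium check weight, steel, 22 mm across, 34 tall, at the right edge of the bench; bystander. Origin: centre of its underside.
- weight_small: Small check weight, steel, 18 mm across, 26 tall, at the right edge of the bench; bystander. Origin: centre of its underside.
- funnel: White funnel standing on its mouth, 66 mm across, 68 tall, at the right edge; bystander. Origin: centre of its underside.
- cup: Clear measuring cup, 57 mm across, 51 tall, at the right; bystander. Origin: centre of its underside.
- label_roll: Roll of white paper labels lying flat, 68 mm across, 40 tall, at the left edge; bystander. Origin: centre of its underside.
Not all that is in view belongs to the job. Leave any purple, red or yellow look-alike of the weight alone.

How it is judged:
By the outcome, as a careful person would: the job done as asked, in the order asked, and still so for the second after the job is handed in, with the robot touching nothing.
It also fails if it takes over 66 s, if anything falls off the work surface, if the arm or the gripper's body presses on something with over 40 N, if the wrist force passes 120 N, or if a joint passes its speed limit or range.

ROBOT

A 6-joint arm with a two-finger parallel gripper is mounted at the origin on the work surface; the furniture and walls round the work are solid. World frame = base frame: x ahead of the robot, y to its left, z up, the work surface at z = 0. Lengths are in m, angles in degrees, forces in N, time in s.
With the tool pointing down it reaches from about 0.3 to 0.75 m from the base axis. Payload 8.5 kg.
Tool frame: the origin (TCP) lies midway between the tips of the shut fingers; the grasp point (between the pads) lies 19 mm behind it; z points along the fingers, y is the line along which they close (so a half turn about z gives the same grasp; the last joint's range is limited). The gripper opens to 85 mm and grips with 20 to 120 N. Pads are 22 mm wide; open, the fingers measure 114 mm over their backs; the gripper's body (76 mm by 85 mm) begins 54 mm behind the grasp point. The pads swing forward as they close: fully open they stand 13 mm farther back than shut.
Start: joints at [53.153, 21.807, 74.336, -0, 83.858, -12.336], TCP at [0.228, 0.5, 0.231] pointing down, gripper open.
Joint ranges: [-178.18, 178.18], [-50.72, 133.34], [12.68, 142.11], [-81.47, 261.47], [9.98, 163.14], [-165.26, 165.26]. Speed limits (degrees/s): [136.94, 136.94, 180, 180, 180, 180].

INTERFACE

Orientations are given as a 3x3 rotation matrix whose columns are the frame's x, y, z axes.
In Python, from rig import monitor, optics, close_job, models gives the robot as it stands.
- The arm moves only by the tool step_arm, never from a script. Its arguments are lists of equal length, an entry for each row: "fingers": the closure, from -1 (fully open) to 1 (shut); "travel": the shift along the tool's x, y, z scaled (see below), a list of three; "twist": the turn about the tool's z scaled (see below). In form: {"fingers": [fingers, ...], "travel": [[tx, ty, tz], ...], "twist": [twist, ...]}. A call has 1 to 10 rows; each row shifts and turns the commanded pose from where the row before left it, along the tool's axes as they then stand; what a row does not reach is not made up. The controller multiplies each number of a shift by 100 mm and each number of a turn by pi rad. A row lasts 1/8 s, in which the tool goes at most 62.5 mm and 10.7 degrees, less where a joint would pass 70% of its speed; a pose out of reach is approached as far as the arm can. A call with a number of a shift or a turn outside -1 to 1 is refused whole. A call with a gripper value outside its range is refused whole. The fingers move at their own pace and stop on an object; "force" is the grip in N (left out, the last holds). Time passes only in rows, so rows that do not move let the fingers close. It gives the time, the measured TCP pose, the force, the opening and the grip force at its end, in the units of the state.
- monitor.observe(): the state, without advancing time (a new reading comes with each control period).
- optics.get_image(name): name is "side" or "top"; returns (picture, depth): 420x560x3 uint8, blue, green, red; 420x560 float32, m along the optical axis (not along the pixel's ray), 0 where there is no reading.
- optics.get_calibration(name): a dict with "vertical_fov" (degrees; the focal length in pixels is half the picture's height over the tangent of half this angle, whatever the lens; pixels are square), "cx", "cy" (the principal point, pixels), "world_from_camera" (4x4, takes a point from camera to world coordinates). Camera axes: x right, y up, looking along -z (the intrinsics and any distortion apply to the point x, -y, -z); pixel columns grow to the right and rows downward; lengths in m; the calibration is good to about 2 mm. A picture is of the moment at which its call begins. get_calibration takes no time and is no camera call.
- close_job(): hands the job in; it is judged then, once.
Trained networks look in the newest picture that a camera, given by its name, has taken for a name from the list of things; names that differ only in an ending like _2 or _b are one class to them, and where a whole thing is asked for, a point or a joint stands for the part that bears it (a point fixed in the world has none). Each returns a list of dicts, best first, with "confidence" (0 to 1); they miss things now and then, are a little off and sometimes report something else, mostly with a low value. They report only what shows in the picture. A call takes as long as a camera call. They do not tell look-alikes from the thing itself.
- models.trace(camera, query): "mask" (420x560 bool, what is visible of it) and "point" ([column, row] in pixels, amid what is visible of it).
- models.landmark_of(camera, query): "point" ([column, row] in pixels: a listed point, or the origin of a listed thing).
The state is a dict: "time_s": time; "q": joint angles; "qvel": joint speeds; "joint_efforts": joint torques, N m; "position": TCP position; "tool_rot": TCP orientation; "ft_force": force on the tool from outside, world axes, zero at the start; "wrist_torque": the same for the moment, N m; "grip_width": finger opening in m; "gripper_force": force on a finger pad.
Only numpy, scipy, OpenCV 4.12 (cv2) and the standard library are available. Lean on these libraries where they do the work, as an engineer would, in place of code of your own. Each camera call takes 0.05 s, during which the arm holds its last target. There are 200 camera calls.

## Working session

There is one attempt and no reset: what is moved stays moved. The work goes in short steps, Python scripts to look and compute and a tool call to move; the robot and the scene stay as the last step left them, time stands still between calls to the robot, and variables do not carry over. Pictures are saved under pics/ and viewed, at most 10 in all, crops included, and the job is handed in when it is done.

Besides the shell and the picture viewer there is one more tool, called after "Call:" as a command line: name --pt "numbers of a row" for each row, then --argument value for the rest. step_arm: Moves the arm, as the interface text tells. Its arguments: {"type":"object","properties":{"fingers":{"type":"array","items":{"type":"number"}},"travel":{"type":"array","items":{"type":"array","items":{"type":"number"}}},"twist":{"type":"array","items":{"type":"number"}},"force":{"type":"number"}},"required":["fingers","travel","twist"]}

```bash
mkdir -p pics; cat > h.py <<'E'
import numpy as np, cv2
from rig import monitor, optics, models
def calib(n):
    c=optics.get_calibration(n); f=210/np.tan(np.radians(c['vertical_fov'])/2); return c,f
def ray(n,p):
    c,f=calib(n); M=np.array(c['world_from_camera'])
    d=np.array([(p[0]-c['cx'])/f,-(p[1]-c['cy'])/f,-1.]); return M[:3,3],M[:3,:3]@d
def at_depth(n,p,z): o,d=ray(n,p); return o+d*z
def at_height(n,p,h): o,d=ray(n,p); return o+d*(h-o[2])/d[2]
def proj(n,P):
    c,f=calib(n); q=np.linalg.inv(np.array(c['world_from_camera']))@np.r_[P,1]
    return np.array([c['cx']+f*q[0]/-q[2], c['cy']-f*q[1]/-q[2]])
def tri(p1,p2,n1='side',n2='top'):
    o1,d1=ray(n1,p1);o2,d2=ray(n2,p2);A=np.c_[d1,-d2];s=np.linalg.lstsq(A,o2-o1,rcond=None)[0]
    a=o1+d1*s[0];b=o2+d2*s[1];return (a+b)/2,np.linalg.norm(a-b)
E
python3 - <<'E'
from h import *
np.set_printoptions(precision=4,suppress=True)
s=monitor.observe();print(s['position'],s['tool_rot'],s['grip_width'],s['time_s'])
for n in('side','top'):
    im,d=optics.get_image(n);cv2.imwrite(f'pics/{n}0.png',im);np.save(f'{n}0.npy',d)
    c=optics.get_calibration(n);print(n,{k:v for k,v in c.items()})
    for q in['scale','pan_middle','weight','hatch_pull','cover_hinge','cover_edge']:
        for r in models.landmark_of(n,q)[:3]:
            p=r['point'];z=d[int(np.clip(p[1],0,419)),int(np.clip(p[0],0,559))];print(q,round(r['confidence'],2),np.array(p),at_depth(n,p,z))
E
```

```text
[0.228  0.5002 0.2307] [[-0.9099  0.4149 -0.0009]
 [ 0.4149  0.9099 -0.0012]
 [ 0.0003 -0.0015 -1.    ]] 0.08525998144467842 0.0
side {'vertical_fov': 52.875218187282776, 'cx': 278.83804008155715, 'cy': 212.49119952469732, 'world_from_camera': array([[ 0.9542, -0.1344,  0.2674,  0.786 ],
       [ 0.2992,  0.4393, -0.847 , -0.7766],
       [-0.0036,  0.8882,  0.4594,  0.5409],
       [ 0.    ,  0.    ,  0.    ,  1.    ]])}
scale 0.57 [247.  257.6] [ 0.5247 -0.1512  0.0953]
pan_middle 0.69 [259.7 223.6] [ 0.5    -0.0109  0.0912]
weight 0.62 [251.4 318.3] [ 0.556  -0.2184  0.0105]
weight 0.62 [277.  322.7] [ 0.6063 -0.2209  0.0155]
weight 0.58 [246.8 231.3] [ 0.5243 -0.1455  0.1498]
hatch_pull 0.7 [211.2 234.2] [ 0.4547 -0.154   0.1364]
cover_hinge 0.75 [281.4 182.4] [0.5171 0.0964 0.1479]
cover_edge 0.94 [282.2  72.9] [ 0.786  -0.7766  0.5409]
cover_edge 0.22 [270.7 364.5] [ 0.6257 -0.3151  0.0146]
top {'vertical_fov': 52.970730820426766, 'cx': 276.63201562108026, 'cy': 208.2807091191776, 'world_from_camera': array([[ 0.0104,  0.9901, -0.1403,  0.3844],
       [-0.9996,  0.0139,  0.0236, -0.0034],
       [ 0.0253,  0.14  ,  0.9898,  1.2279],
       [ 0.    ,  0.    ,  0.    ,  1.    ]])}
scale 0.8 [269.5 235.1] [ 0.4719 -0.012   0.094 ]
scale 0.18 [373.8 225.5] [ 0.5056 -0.3051  0.0553]
pan_middle 0.94 [271.1 222.3] [ 0.5069 -0.0159  0.0919]
weight 0.6 [287.1 228.8] [ 0.4859 -0.0573  0.1335]
weight 0.51 [241.3 171.6] [0.658  0.0711 0.0399]
weight 0.46 [333.6 193.9] [ 0.5984 -0.1964  0.0309]
hatch_pull 0.37 [318.4 239.4] [ 0.4583 -0.1373  0.1478]
cover_hinge 0.6 [224.4 211.7] [0.5196 0.1    0.2022]
cover_edge 0.65 [219.3 199.3] [0.524  0.0949 0.3638]
```

View pics/side0.png

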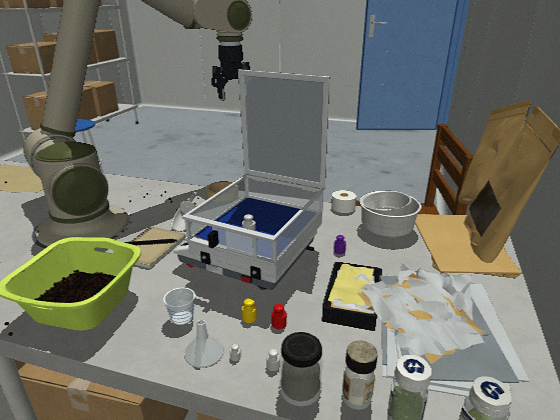

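View pics/top0.png

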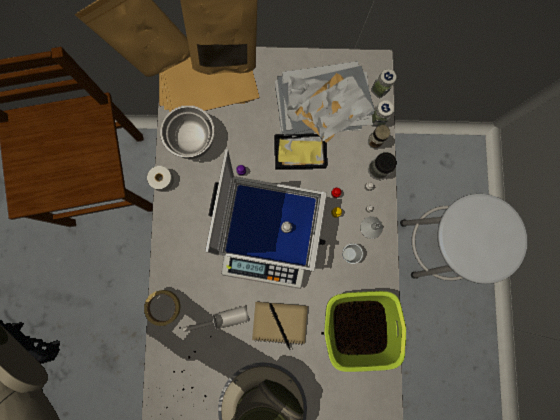

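Side view: the cover stands open at the back-left (free edge ~(282,73)), the weight is at (249,222) and the black hatch pull at (213,238). Top view: the scale is turned a few degrees, the weight's knob is at (287,228), the pull at (321,241), and the red, yellow and purple look-alikes are all off the scale.

```bash
python3 - <<'E'
from h import *
np.set_printoptions(precision=4,suppress=True)
a=cv2.imread('pics/top0.png')[165:295,195:345];b=cv2.imread('pics/side0.png')[165:290,170:335]
a=cv2.resize(a,None,fx=4,fy=4,interpolation=2);b=cv2.resize(b,None,fx=4,fy=4,interpolation=2)
cv2.imwrite('pics/topc.png',a);cv2.imwrite('pics/sidec.png',b)
for n in('top','side'):
    d=np.load(n+'0.npy');c,f=calib(n);M=np.array(c['world_from_camera'])
    v,u=np.mgrid[:420,:560];P=np.stack([(u-c['cx'])/f*d,-(v-c['cy'])/f*d,-d],-1)@M[:3,:3].T+M[:3,3]
    ok=(d>0)&(abs(P[...,0]-.5)<.25)&(abs(P[...,1])<.22)
    r=ok&(P[...,2]>.143)&(P[...,2]<.156);X=P[r][:,:2].astype(np.float32)
    print(n,len(X),cv2.minAreaRect(X));box=cv2.boxPoints(cv2.minAreaRect(X));print(box)
    np.save(n+'P.npy',P)
    img=cv2.imread(f'pics/{n}0.png');blue=ok&(img[...,0]>1.6*img[...,2].astype(float)+20)&(abs(P[...,2]-.092)<.006)
    X=P[blue];print('pan',len(X),X.mean(0),cv2.minAreaRect(X[:,:2].astype(np.float32)))
    for q in['cover','hatch','weight']:
        for r in models.trace(n,q)[:3]:
            m=r['mask']&(d>0);
            if m.sum(): Q=P[m];print(q,round(r['confidence'],2),r['point'],m.sum(),np.median(Q,0),Q.min(0),Q.max(0))
E
```

```text
top 1105 ((0.49991393089294434, -0.02001701295375824), (0.24656294286251068, 0.206389382481575), 80.78831481933594)
[[ 0.3783 -0.1252]
 [ 0.582  -0.1582]
 [ 0.6215  0.0852]
 [ 0.4178  0.1182]]
pan 5142 [ 0.5004 -0.0143  0.093 ] ((0.5016815066337585, -0.01572737842798233), (0.21539528667926788, 0.18477557599544525), 80.69770812988281)
cover 0.79 [223.7, 205.1] 1409 [0.5177 0.0999 0.3276] [ 0.4146  0.0778 -0.0045] [0.7151 0.1188 0.4015]
weight 0.67 [287.4, 226.8] 88 [ 0.4921 -0.0545  0.1266] [ 0.4811 -0.0685  0.0921] [ 0.5056 -0.0419  0.1373]
weight 0.57 [242.5, 169.5] 35 [0.6619 0.0746 0.0401] [0.656  0.0662 0.0227] [0.6714 0.0812 0.0474]
weight 0.48 [337.1, 218.1] 93 [ 0.5446 -0.2032  0.0275] [ 0.5337 -0.2222 -0.0007] [ 0.5616 -0.1916  0.0454]
side 1605 ((0.49857261776924133, -0.020100265741348267), (0.25404098629951477, 0.20950837433338165), 80.94286346435547)
[[ 0.3751 -0.129 ]
 [ 0.582  -0.162 ]
 [ 0.622   0.0888]
 [ 0.4151  0.1218]]
pan 1698 [0.4807 0.0193 0.0926] ((0.47798383235931396, -0.010719656944274902), (0.2212173491716385, 0.1451270878314972), 80.66454315185547)
cover 0.66 [282.1, 126.1] 9317 [0.5246 0.0969 0.2847] [ 0.2296  0.0741 -0.7063] [0.6221 1.9777 0.3967]
cover 0.35 [260.2, 233.4] 7275 [ 0.5181 -0.0618  0.113 ] [-0.4319 -0.1605 -0.7149] [0.6189 2.0644 0.1532]
hatch 0.57 [230.5, 241.5] 890 [ 0.492  -0.1439  0.1215] [ 0.4461 -0.1593  0.0973] [ 0.5421 -0.133   0.1429]
weight 0.85 [277.0, 316.3] 305 [ 0.6066 -0.2148  0.0238] [ 0.5917 -0.222   0.0007] [ 0.6186 -0.197   0.0438]
weight 0.59 [247.4, 310.5] 320 [ 0.5497 -0.2153  0.0241] [ 0.5177 -0.2232 -0.0007] [ 0.5604 -0.1524  0.0431]
weight 0.57 [338.3, 241.9] 201 [0.6673 0.0651 0.0228] [ 0.6476  0.0564 -0.001 ] [0.68   0.1544 0.0426]
```

View pics/topc.png

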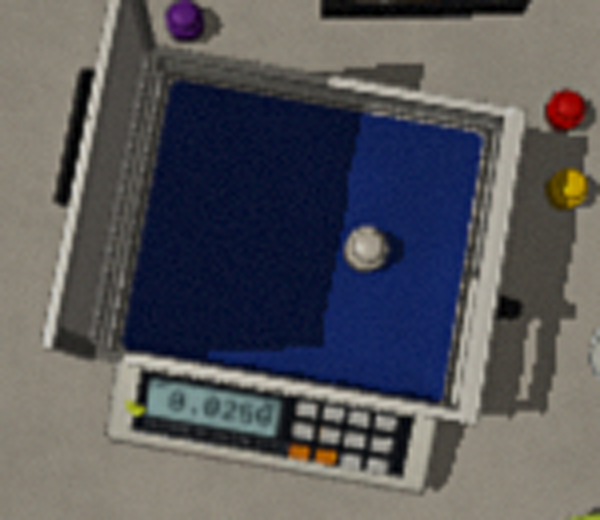

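View pics/sidec.png

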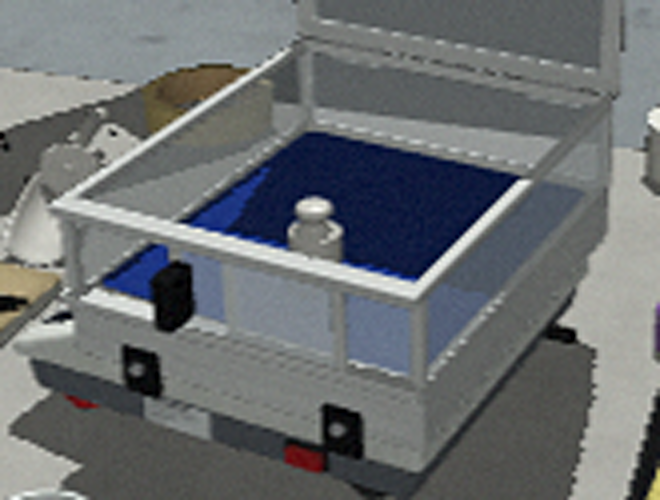

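The top crop confirms the scale is yawed about −9°, with the weight right of the middle. The side crop shows the hatch partly open with its pull near the front end.

```bash
cat >> h.py <<'E'
YAW=np.radians(-9.15);R=np.array([[np.cos(YAW),-np.sin(YAW),0],[np.sin(YAW),np.cos(YAW),0],[0,0,1]])
O=np.array([.5005,-.0155,0])-R@np.array([.024,.001,0])
def S(P): return (np.asarray(P)-O)@R       # world->scale
def W(p): return R@np.asarray(p)+O
def state():
    s=monitor.observe();T=np.array(s['tool_rot']);p=np.array(s['position'])
    ang=np.degrees(np.arctan2(T[1,1],T[0,1]))-(90+np.degrees(YAW))
    print('t',round(s['time_s'],2),'scale-frame TCP mm',(S(p)*1e3).round(1),'yaw err',ang.round(2),'F_s',(R.T@np.array(s['ft_force'])).round(2),'w',round(s['grip_width'],4));return s,p,T
def go(tgt):  # scale frame m -> tool-axis delta in 100mm
    s,p,T=state();print('tool delta/100mm',(T.T@(W(tgt)-p)*10).round(3))
E
python3 - <<'E'
from h import *
np.set_printoptions(precision=1,suppress=True)
s,p,T=state()
for n in('top','side'):
    P=np.load(n+'P.npy');Q=S(P.reshape(-1,3)).reshape(P.shape)*1e3
    r=(abs(Q[...,2]-150)<5)&(Q[...,0]>-100)&(Q[...,0]<145)&(abs(Q[...,1])<140);X=Q[r];print(n,'rim',np.percentile(X,[1,50,99],axis=0)[[0,2]])
    c=(Q[...,2]>165)&(Q[...,2]<420)&(Q[...,0]>-85)&(Q[...,0]<130)&(Q[...,1]>60)&(Q[...,1]<180);C=Q[c]
    print('cover',len(C),np.polyfit(C[:,2]-153.5,C[:,1]-121,1),'zmax',np.percentile(C[:,2],99.5),'x',np.percentile(C[:,0],[1,99]))
    w=(Q[...,2]>98)&(Q[...,2]<140)&(Q[...,0]>-60)&(Q[...,0]<90)&(abs(Q[...,1])<95);X=Q[w]
    print('weight',len(X),np.median(X,0),X.min(0),X.max(0))
    img=cv2.imread(f'pics/{n}0.png').max(-1)
    b=(img<60)&(Q[...,2]>100)&(Q[...,2]<142)&(Q[...,1]<-118)&(Q[...,1]>-160)&(abs(Q[...,0])<110);X=Q[b]
    if len(X):print('pull',len(X),X.min(0),np.median(X,0),X.max(0))
for h in(.09,.134): print('knob/base',S(at_height('top',[287.1,228.8],h))*1e3)
print('knob side',S(at_height('side',[248.8,216.5],.134))*1e3)
for v in([.3,.1,.3],[.33,-.13,.3]):print(T.T@(np.array(v)-p)*10)
E
```

```text
t 1.0 scale-frame TCP mm [-326.9  467.1  231.4] yaw err -15.36 F_s [-0.5  0.2 -0.2] w 0.0854
top rim [[ -78.8 -126.2  145.5]
 [ 126.5  119.3  154.3]]
cover 1343 [-0.  -1.8] zmax 400.1013832285471 x [-79.5 126. ]
weight 137 [ 20.2 -38.2 118.2] [-58.  -94.7  98. ] [ 87.6  92.4 137.3]
pull 29 [  -7.2 -144.3  112.1] [  -2.8 -137.1  136. ] [   4.4 -130.1  141.1]
side rim [[ -80.1 -129.3  145.1]
 [ 125.7  119.9  154.6]]
cover 8890 [-0.  -1.5] zmax 395.89556251149946 x [-80.4 126.8]
weight 161 [ 26.1 -47.6 119.1] [  9.9 -57.3 102.2] [ 35.7 -32.8 134.1]
pull 150 [  -6.6 -148.8  101.6] [   2.1 -140.   125.4] [   4.5 -124.   137.8]
knob/base [ 20.6 -44.1  90. ]
knob/base [ 16.2 -42.6 134. ]
knob side [ 26.4 -45.4 134. ]
[-2.3 -3.3 -0.7]
[-3.5 -5.3 -0.7]
```

Call:
step_arm --fingers '[1, 1, 1, 1, 1, 1, 1, 1, 1, 1]' --pt "-0.23 -0.33 -0.07" --pt "-0.23 -0.33 -0.07" --pt "-0.23 -0.33 -0.07" --pt "-0.23 -0.33 -0.07" --pt "-0.23 -0.33 -0.07" --pt "-0.23 -0.33 -0.07" --pt "-0.23 -0.33 -0.07" --pt "-0.23 -0.33 -0.07" --pt "-0.23 -0.33 -0.07" --pt "-0.23 -0.33 -0.07" --twist '[0, 0, 0, 0, 0, 0, 0, 0, 0, 0]'

```text
time_s: 2.25
position: [0.3005, 0.1035, 0.3018]
tool_rot: [[-0.91, 0.415, 0.001], [0.415, 0.91, -0.0], [-0.001, 0.0, -1.0]]
ft_force: [0.7, -0.2, -0.0]
grip_width: 0.0
gripper_force: 0.0
```

Call:
step_arm --fingers '[1, 1, 1, 1, 1, 1, 1, 1, 1]' --pt "-0.2 -0.33 0" --pt "-0.2 -0.33 0" --pt "-0.2 -0.33 0" --pt "-0.2 -0.33 0" --pt "-0.2 -0.33 0" --pt "-0.2 -0.33 0" --pt "0 0 0" --pt "0 0 0" --pt "0 0 0" --twist '[0, 0, 0, 0, 0, 0, -0.0427, -0.0427, 0]'

```text
time_s: 3.38
position: [0.3275, -0.1252, 0.3014]
tool_rot: [[-0.987, 0.16, 0.0], [0.16, 0.987, -0.0], [-0.0, -0.0, -1.0]]
ft_force: [0.2, 1.0, 0.3]
grip_width: -0.0001
gripper_force: 0.0
```

```bash
python3 -c "
from h import *
go([.022,-.088,.22])"
```

```text
t 3.38 scale-frame TCP mm [-129.3 -134.9  301.4] yaw err -0.07 F_s [0.07 1.01 0.29] w -0.0001
tool delta/100mm [-1.512  0.47   0.814]
```

Call:
step_arm --fingers '[1, 1, 1, 1, 1, 1, 1, 1, 1, 1]' --pt "-0.3 0.09 0.08" --pt "-0.3 0.09 0.08" --pt "-0.3 0.09 0.08" --pt "-0.3 0.1 0.08" --pt "-0.31 0.1 0.09" --pt "0 0 0.4" --pt "0 0 0.3" --pt "0 0 0.3" --pt "0 0 0.3" --pt "0 0 0" --twist '[0, 0, 0, 0, 0, 0, 0, 0, 0, 0]'

```text
time_s: 4.62
position: [0.4833, -0.1023, 0.129]
tool_rot: [[-0.987, 0.161, -0.004], [0.161, 0.987, 0.002], [0.004, 0.001, -1.0]]
ft_force: [-0.7, -0.1, -0.3]
grip_width: -0.0
gripper_force: 0.0
```

```bash
python3 -c "
from h import *
go([.022,-.076,.106])
im,d=optics.get_image('top');im2,d=optics.get_image('side')
a=cv2.resize(im[165:295,215:345],None,fx=4,fy=4,interpolation=2);b=cv2.resize(im2[150:280,190:320],None,fx=4,fy=4,interpolation=2)
cv2.imwrite('pics/c2.png',cv2.resize(np.hstack([a,b]),(800,400)))"
```

```text
t 4.62 scale-frame TCP mm [ 20.8 -87.4 129. ] yaw err -0.11 F_s [-0.71 -0.23 -0.28] w -0.0
tool delta/100mm [-0.012  0.114  0.23 ]
```

View pics/c2.png

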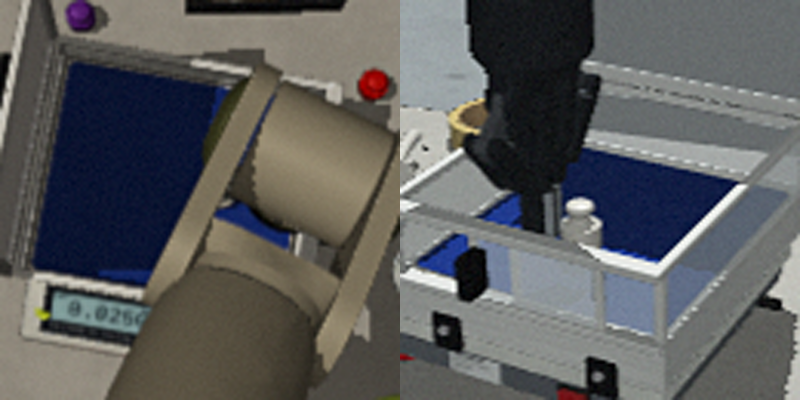

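The right half shows the closed fingertips inside the shield, just right of the weight and not touching it, with the knuckles still above the rim. The top view is hidden by the arm. I'll keep the tip at 112 mm so the knuckles clear the rim.

Call:
step_arm --fingers '[1, 1, 1, 1, 1, 1]' --pt "-0.01 0.1 0" --pt "0 0 0" --pt "0 0 0.08" --pt "0 0 0.09" --pt "0 0 0" --pt "0 0 0" --twist '[0, 0, 0, 0, 0, 0]'

```text
time_s: 5.48
position: [0.4867, -0.0932, 0.1133]
tool_rot: [[-0.987, 0.159, -0.0], [0.159, 0.987, 0.0], [0.0, 0.0, -1.0]]
ft_force: [1.3, -0.4, 0.3]
grip_width: 0.0003
gripper_force: 0.0
```

Call:
step_arm --fingers '[1, 1, 1, 1, 1, 1, 1, 1]' --pt "0 0.03 0" --pt "0 0.03 0" --pt "0 0.03 0" --pt "0 0.03 0" --pt "0 0.03 0" --pt "0 0.03 0" --pt "0 0.03 0" --pt "0 0 0" --twist '[0, 0, 0, 0, 0, 0, 0, 0]'

```text
time_s: 6.48
position: [0.4902, -0.0722, 0.1134]
tool_rot: [[-0.987, 0.159, 0.0], [0.159, 0.987, -0.0], [-0.0, -0.0, -1.0]]
ft_force: [1.4, -2.0, 2.5]
grip_width: -0.0001
gripper_force: 1.1
```

```bash
cat > wt.py <<'E'
from h import *
np.set_printoptions(precision=1,suppress=True)
s,p,T=state()
import sys
for n in sys.argv[1:]:
    im,d=optics.get_image(n);cv2.imwrite(f'pics/w_{n}.png',im)
    c,f=calib(n);M=np.array(c['world_from_camera'])
    v,u=np.mgrid[:420,:560];P=np.stack([(u-c['cx'])/f*d,-(v-c['cy'])/f*d,-d],-1)@M[:3,:3].T+M[:3,3];Q=S(P.reshape(-1,3)).reshape(P.shape)*1e3
    br=im.min(-1)
    w=(d>0)&(br>85)&(Q[...,2]>98)&(Q[...,2]<140)&(Q[...,0]>-40)&(Q[...,0]<80)&(abs(Q[...,1])<75);m=w.astype(np.uint8)
    k,l,st,ce=cv2.connectedComponentsWithStats(m)
    if k>1:
        i=1+st[1:,4].argmax();X=Q[l==i];print(n,len(X),'min',X.min(0),'med',np.median(X,0),'max',X.max(0),'px',ce[i])
        t=X[X[:,2]>128];print(' knob',len(t),t.mean(0) if len(t) else '')
E
python3 wt.py side
```

```text
t 6.47 scale-frame TCP mm [ 22.8 -56.6 113.4] yaw err 0.02 F_s [ 1.7 -1.8  2.5] w -0.0001
side 119 min [ 18.3 -65.2  98.7] med [ 31.2 -38.6 118.3] max [ 35.4 -22.1 138.6] px [251.6 223. ]
 knob 23 [ 28.3 -44.4 133. ]
```

Call:
step_arm --fingers '[1, 1, 1, 1, 1, 1, 1, 1, 1]' --pt "0 0.03 0" --pt "0 0.03 0" --pt "0 0.03 0" --pt "0 0.03 0" --pt "0 0.03 0" --pt "0 0.03 0" --pt "0 0.03 0" --pt "0 0 0" --pt "0 0 0" --twist '[0, 0, 0, 0, 0, 0, 0, 0, 0]'

```text
time_s: 7.65
position: [0.4933, -0.0514, 0.1131]
tool_rot: [[-0.987, 0.159, -0.0], [0.159, 0.987, 0.0], [0.0, 0.0, -1.0]]
ft_force: [-0.2, -0.9, 1.5]
grip_width: -0.0
gripper_force: 0.7
```

```bash
python3 wt.py side; python3 -c "
import cv2
cv2.imwrite('pics/c3.png',cv2.resize(cv2.imread('pics/w_side.png')[180:260,200:310],None,fx=6,fy=6,interpolation=2))"
```

```text
t 7.65 scale-frame TCP mm [ 22.6 -35.6 113.1] yaw err 0.01 F_s [-0.1 -0.9  1.5] w -0.0
side 122 min [ 12.4 -44.3  98.2] med [ 30.1 -20.4 115.3] max [ 33.7  -4.3 139.2] px [255.2 220.3]
 knob 21 [ 28.6 -28.  133. ]
```

View pics/c3.png

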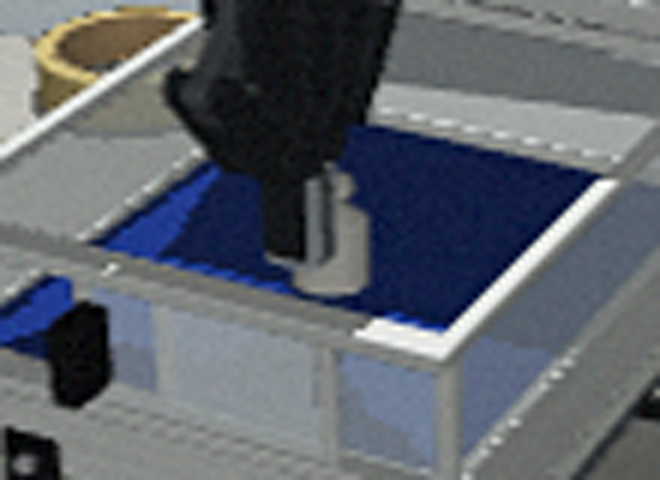

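The weight stands upright just left of the fingertips. Its base shows at about crop (300–370, 295), still short of the middle. I'll check it by projecting a model of its base ring.

```bash
cat > fit.py <<'E'
from h import *
from scipy.optimize import least_squares
def fit(l,r,b):  # body left/right cols at row, bottom row (full px) in the side picture
    def res(v):
        a=np.linspace(0,2*np.pi,72);q=[np.array([proj('side',W([v[0]+.014*np.cos(t),v[1]+.014*np.sin(t),z])) for t in a]) for z in(.092,.112)]
        base,mid=q;return [mid[:,0].min()-l,mid[:,0].max()-r,base[:,1].max()-b]
    o=least_squares(res,[.024,-.02],diff_step=1e-3);print('weight xy mm',(o.x*1e3).round(1),'res px',o.fun.round(2))
E
python3 -c "
from fit import *
fit(200+297/6,200+371/6,180+297/6)
fit(200+299/6,200+371/6,180+295/6)
print(proj('side',W([.024,.001,.092])))"
```

```text
weight xy mm [ 22. -10.] res px [-0.33  0.33 -0.02]Traceback (most recent call last):
  File "<string>", line 4, in <module>
    fit(200+299/6,200+371/6,180+295/6)
    ~~~^^^^^^^^^^^^^^^^^^^^^^^^^^^^^^^
  File "fit.py", line 7, in fit
    o=least_squares(res,[.024,-.02],diff_step=1e-3);print('weight xy mm',(o.x*1e3).round(1),'res px',o.fun.round(2))
    return func(*args, **kwargs)
    result = trf(vector_fun.fun, vector_fun.jac, x0, f0, J0, lb, ub, ftol, xtol,
                 gtol, max_nfev, x_scale, loss_function, tr_solver,
                 tr_options.copy(), verbose, callback=callback_wrapped)
    return trf_no_bounds(
        fun, jac, x0, f0, J0, ftol, xtol, gtol, max_nfev, x_scale,
        loss_function, tr_solver, tr_options, verbose, callback=callback)
    J = jac(x)
    self._update_jac()
    ~~~~~~~~~~~~~~~~^^
    self.J = self.jac_wrapped(xp_copy(self.x), f0=self.f)
             ~~~~~~~~~~~~~~~~^^^^^^^^^^^^^^^^^^^^^^^^^^^^
    J, dct = approx_derivative(
             ~~~~~~~~~~~~~~~~~^
        self.fun,
        ^^^^^^^^^
    ...<2 lines>...
        **self.finite_diff_opt
[... 602 characters left out ...]
           ~~~~~~~~^^^
    return self.f(x, *self.args, **self.kwargs)
           ~~~~~~^^^^^^^^^^^^^^^^^^^^^^^^^^^^^^
  File "fit.py", line 5, in res
    a=np.linspace(0,2*np.pi,72);q=[np.array([proj('side',W([v[0]+.014*np.cos(t),v[1]+.014*np.sin(t),z])) for t in a]) for z in(.092,.112)]
                                             ~~~~^^^^^^^^^^^^^^^^^^^^^^^^^^^^^^^^^^^^^^^^^^^^^^^^^^^^^^^
  File "h.py", line 11, in proj
    c,f=calib(n); q=np.linalg.inv(np.array(c['world_from_camera']))@np.r_[P,1]
        ~~~~~^^^
  File "h.py", line 4, in calib
    c=optics.get_calibration(n); f=210/np.tan(np.radians(c['vertical_fov'])/2); return c,f
ValueError: time passes only in moves, steps and waits
```

Call:
step_arm --fingers '[1, 1, 1, 1, 1, 1]' --pt "0 0.03 0" --pt "0 0.03 0" --pt "0 0.03 0" --pt "0 0 0" --pt "0 0 0" --pt "0 0 0" --twist '[0, 0, 0, 0, 0, 0]'

```text
time_s: 8.45
position: [0.4947, -0.0426, 0.1132]
tool_rot: [[-0.987, 0.159, -0.0], [0.159, 0.987, 0.0], [0.0, 0.0, -1.0]]
ft_force: [-0.1, -0.8, 1.0]
grip_width: -0.0002
gripper_force: 0.6
```

Call:
step_arm --fingers '[1, 1, 1, 1, 1, 1, 1, 1, 1, 1]' --pt "0 -0.05 0" --pt "0 -0.15 0" --pt "0 -0.2 0" --pt "0 0 -0.4" --pt "0 0 -0.4" --pt "0 -0.5 -0.3" --pt "0 -0.5 0" --pt "0 -0.3 0" --pt "0 0 0" --pt "0 0 0" --twist '[0, 0, 0, 0, 0, 0, 0, 0, 0, 0]'

```text
time_s: 9.7
position: [0.4676, -0.2104, 0.2232]
tool_rot: [[-0.987, 0.159, -0.0], [0.159, 0.987, 0.001], [0.0, 0.0, -1.0]]
ft_force: [-0.6, -0.3, -0.3]
grip_width: 0.0001
gripper_force: 0.0
```

```bash
sed -i 's/^def calib/import functools\n@functools.lru_cache\ndef calib/' h.py
python3 wt.py side top; python3 -c "
import cv2,numpy as np
a=cv2.resize(cv2.imread('pics/w_side.png')[190:240,225:290],None,fx=6,fy=6,interpolation=2)
b=cv2.resize(cv2.imread('pics/w_top.png')[195:245,245:310],None,fx=6,fy=6,interpolation=2)
cv2.imwrite('pics/c4.png',np.hstack([a,b]))"
```

```text
t 9.7 scale-frame TCP mm [  22.5 -196.6  223.2] yaw err -0.01 F_s [-0.5 -0.4 -0.3] w 0.0001
side 187 min [  9.4 -20.   98. ] med [ 24.8 -11.8 116.5] max [ 34.3   2.7 134.1] px [256.3 216.9]
 knob 40 [ 22.1  -7.6 131.7]
top 19 min [ 14.6 -10.3 130.1] med [ 22.9  -6.4 133.5] max [ 30.7  -2.9 137.2] px [273.9 224. ]
 knob 19 [ 22.7  -6.6 133.5]
```

View pics/c4.png

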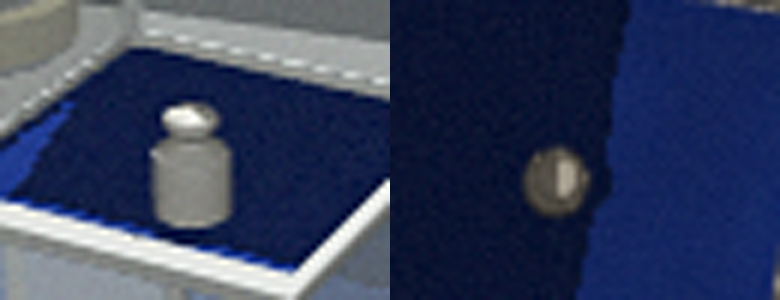

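The weight stands alone and upright. In the side crop its body spans columns 152–232 with its bottom at 227. In the top crop it is a disc centred at about (557,180).

```bash
python3 -c "
from fit import *
fit(225+152/6,225+232/6,190+227/6)
for h in (.12,.125):print((S(at_height('top',[245+167/6,195+180/6],h))*1e3).round(1))
print(proj('top',W([.024,.001,.12])))
from rig import models
for n in('side','top'):
  for r in models.landmark_of(n,'pan_middle')[:1]: print(n,(S(at_height(n,r['point'],.092))*1e3).round(1))
go([.035,-.147,.22])"
```

```text
weight xy mm [21.  -2.5] res px [ 0.21 -0.21  0.01]
[ 21.   -4.3 120. ]
[ 20.5  -4.3 125. ]
[271.05449974 223.55362353]
side [22.  0. 92.]
top [23.2 -2.1 92. ]
t 9.9 scale-frame TCP mm [  22.7 -196.   223.4] yaw err 0.08 F_s [-0.09 -0.43 -0.02] w -0.0
tool delta/100mm [-0.123  0.49   0.034]
```

Call:
step_arm --fingers '[1, 1, 1, 1, 1, 1, 1, 1, 1, 1]' --pt "0 0.4 0" --pt "0 0.4 0" --pt "0 0.56 0" --pt "0 0 0" --pt "0 0 0.3" --pt "0 0 0.3" --pt "0 0 0.3" --pt "0 0 0.2" --pt "0 0.1 0" --pt "0 0.1 0" --twist '[0, 0, 0, 0, 0, 0, 0, 0, 0, 0]'

```text
time_s: 11.15
position: [0.4931, -0.0561, 0.1142]
tool_rot: [[-0.987, 0.159, 0.001], [0.159, 0.987, -0.0], [-0.001, -0.0, -1.0]]
ft_force: [0.6, -0.2, 0.2]
grip_width: -0.0001
gripper_force: 0.0
```

```bash
python3 -c "
from h import *
go([.0225,-.0222,.113])"
```

```text
t 11.15 scale-frame TCP mm [ 23.1 -40.3 114.2] yaw err 0.01 F_s [ 0.6  -0.13  0.24] w -0.0001
tool delta/100mm [0.006 0.181 0.011]
```

Call:
step_arm --fingers '[1, 1, 1, 1, 1, 1, 1, 1, 1]' --pt "0 0.04 0" --pt "0 0.04 0" --pt "0 0.03 0" --pt "0 0.03 0" --pt "0 0.02 0" --pt "0 0.02 0" --pt "0 0 0" --pt "0 0 0" --pt "0 0 0" --twist '[0, 0, 0, 0, 0, 0, 0, 0, 0]'

```text
time_s: 12.28
position: [0.4955, -0.0388, 0.1133]
tool_rot: [[-0.987, 0.159, 0.0], [0.159, 0.987, -0.0], [-0.0, -0.0, -1.0]]
ft_force: [0.5, -2.4, 2.3]
grip_width: 0.0001
gripper_force: 1.3
```

Call:
step_arm --fingers '[1, 1, 1, 1, 1, 1, 1, 1, 1, 1]' --pt "0 -0.1 0" --pt "0 -0.1 0" --pt "0 0 -0.25" --pt "0 0 -0.25" --pt "0.25 0 0" --pt "0.26 0 0" --pt "0 0.43 0" --pt "0 0 0.25" --pt "0 0 0.25" --pt "0 0 0" --twist '[0, 0, 0, 0, 0, 0, 0, 0, 0, 0]'

```text
time_s: 13.52
position: [0.4478, -0.0081, 0.1123]
tool_rot: [[-0.987, 0.159, -0.004], [0.159, 0.987, 0.001], [0.004, 0.001, -1.0]]
ft_force: [-0.3, -0.1, 0.3]
grip_width: 0.0002
gripper_force: 0.0
```

```bash
python3 wt.py side; python3 -c "
from h import *
go([-.001,.001,.113])"
```

```text
t 13.53 scale-frame TCP mm [-29.2  -0.1 112.3] yaw err -0.01 F_s [-0.3 -0.2  0.3] w 0.0002
side 178 min [  8.9 -16.9  98.7] med [ 25.6  -8.  116.7] max [ 35.2   5.8 133.9] px [257.5 216.3]
 knob 36 [ 23.3  -4.1 132. ]
t 13.57 scale-frame TCP mm [-2.840e+01 -1.000e-01  1.133e+02] yaw err -0.02 F_s [-0.84 -0.51 -0.25] w 0.0001
tool delta/100mm [-0.274  0.012  0.002]
```

Call:
step_arm --fingers '[1, 1, 1, 1, 1, 1, 1, 1, 1]' --pt "-0.08 0.01 0" --pt "-0.06 0 0" --pt "-0.04 0 0" --pt "-0.03 0 0" --pt "-0.02 0 0" --pt "-0.02 0 0" --pt "0 0 0" --pt "0 0 0" --pt "0 0 0" --twist '[0, 0, 0, 0, 0, 0, 0, 0, 0]'

```text
time_s: 14.7
position: [0.4735, -0.0109, 0.1133]
tool_rot: [[-0.987, 0.159, -0.0], [0.159, 0.987, -0.0], [0.0, -0.0, -1.0]]
ft_force: [0.4, -1.4, -0.3]
grip_width: -0.0004
gripper_force: 0.0
```

```bash
python3 wt.py side
```

```text
t 14.7 scale-frame TCP mm [ -3.4   1.2 113.3] yaw err 0.01 F_s [ 0.6 -1.3 -0.3] w -0.0004
side 207 min [-12.5 -15.8  98.4] med [ 24.4  -7.2 117.5] max [ 35.4   6.  139.2] px [256.3 215.5]
 knob 48 [ 19.5  -4.8 132.3]
```

Call:
step_arm --fingers '[1, 1, 1, 1, 1]' --pt "-0.015 0 0" --pt "-0.015 0 0" --pt "0 0 0" --pt "0 0 0" --pt "0 0 0" --twist '[0, 0, 0, 0, 0]'

```text
time_s: 15.38
position: [0.4765, -0.0114, 0.1133]
tool_rot: [[-0.987, 0.159, 0.0], [0.159, 0.987, -0.0], [-0.0, -0.0, -1.0]]
ft_force: [-1.1, -0.3, -0.4]
grip_width: -0.0
gripper_force: 0.4
```

Call:
step_arm --fingers '[1, 1, 1, 1, 1, 1]' --pt "0.05 0 0" --pt "0.15 0 0" --pt "0 0 -0.4" --pt "0 0 -0.5" --pt "0 -0.4 -0.3" --pt "0 -0.5 0" --twist '[0, 0, 0, 0, 0, 0]'

```text
time_s: 16.12
position: [0.443, -0.0979, 0.2357]
tool_rot: [[-0.988, 0.157, 0.005], [0.157, 0.988, -0.002], [-0.005, -0.002, -1.0]]
ft_force: [0.4, -0.4, -0.3]
grip_width: -0.0004
gripper_force: 0.0
```

Call:
step_arm --fingers '[1, 1, 1, 1]' --pt "-0.2 -0.5 0" --pt "-0.2 -0.5 0" --pt "0 0 0" --pt "0 0 0" --twist '[0, 0, 0, 0]'

```text
time_s: 16.62
position: [0.4658, -0.2017, 0.2331]
tool_rot: [[-0.987, 0.159, -0.0], [0.159, 0.987, 0.001], [0.001, 0.001, -1.0]]
ft_force: [-0.1, 0.8, 0.1]
grip_width: -0.0003
gripper_force: 0.0
```

```bash
python3 wt.py side top; python3 -c "
import cv2,numpy as np
a=cv2.resize(cv2.imread('pics/w_side.png')[190:240,225:290],None,fx=6,fy=6,interpolation=2)
b=cv2.resize(cv2.imread('pics/w_top.png')[195:245,245:310],None,fx=6,fy=6,interpolation=2)
cv2.imwrite('pics/c5.png',np.hstack([a,b]))"
```

```text
t 16.62 scale-frame TCP mm [  19.3 -188.4  233.1] yaw err 0.0 F_s [-0.2  0.7  0.1] w -0.0003
side 185 min [ 13.7 -15.8  98.2] med [ 27.7  -8.3 116.3] max [ 38.1   7.2 134.6] px [258.4 216.6]
 knob 38 [ 25.4  -4.  131.9]
top 10 min [ 19.2  -6.9 128. ] med [ 25.2  -4.5 133.9] max [ 30.5  -2.2 135.1] px [273.3 223. ]
 knob 10 [ 25.1  -4.6 133.1]
```

View pics/c5.png

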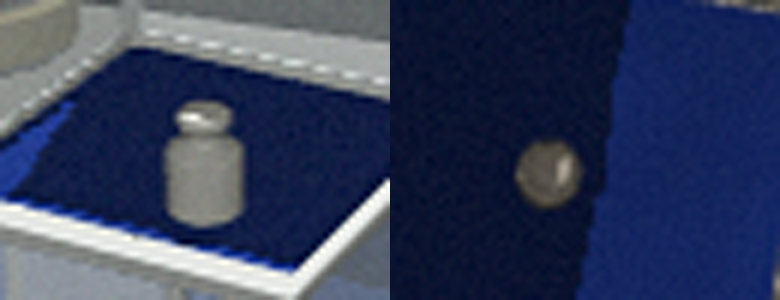

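The weight stands upright and undisturbed. The top-view centre is about (271.5, 223.8) against the pan middle's projection of (271.1, 223.6), so it is within about 1–2 mm. Next is the hatch.

Call:
step_arm --fingers '[1, 1, 1, 1, 1, 1, 1, 1]' --pt "-0.18 0.2 0" --pt "0 0.25 0.2" --pt "0 0 0.3" --pt "0 0 0.25" --pt "0 0 0.2" --pt "0 0 0.2" --pt "0 0 0" --pt "0 0 0" --twist '[0, 0, 0, 0, 0, 0, 0, 0]'

```text
time_s: 17.73
position: [0.4914, -0.1603, 0.1193]
tool_rot: [[-0.987, 0.158, 0.001], [0.158, 0.987, -0.001], [-0.001, -0.0, -1.0]]
ft_force: [-0.1, -0.3, 1.1]
grip_width: -0.0002
gripper_force: 0.0
```

```bash
python3 -c "
from h import *
go([-.05,-.143,.118])"
```

```text
t 17.73 scale-frame TCP mm [  38.  -143.4  119.3] yaw err 0.06 F_s [-0.05 -0.29  1.05] w -0.0002
tool delta/100mm [0.88  0.005 0.012]
```

Call:
step_arm --fingers '[1, 1, 1, 1, 1, 1, 1, 1, 1, 1]' --pt "0.08 0 0" --pt "0.08 0 0" --pt "0.06 0 0" --pt "0.06 0 0" --pt "0.06 0 0" --pt "0.06 0 0" --pt "0.06 0 0" --pt "0.06 0 0" --pt "0.06 0 0" --pt "0 0 0" --twist '[0, 0, 0, 0, 0, 0, 0, 0, 0, 0]'

```text
time_s: 18.98
position: [0.4331, -0.1512, 0.1182]
tool_rot: [[-0.987, 0.159, -0.001], [0.159, 0.987, 0.0], [0.001, 0.0, -1.0]]
ft_force: [0.6, -0.1, -0.6]
grip_width: -0.0002
gripper_force: 0.0
```

```bash
cat > pull.py <<'E'
from h import *
np.set_printoptions(precision=1,suppress=True)
state();im,d=optics.get_image('side');n='side'
c,f=calib(n);M=np.array(c['world_from_camera'])
v,u=np.mgrid[:420,:560];P=np.stack([(u-c['cx'])/f*d,-(v-c['cy'])/f*d,-d],-1)@M[:3,:3].T+M[:3,3];Q=S(P.reshape(-1,3)).reshape(P.shape)*1e3
b=(d>0)&(im.max(-1)<60)&(Q[...,2]>105)&(Q[...,2]<136)&(Q[...,1]<-140)&(Q[...,1]>-165)&(abs(Q[...,0])<110);print('dark x',np.histogram(Q[b][:,0],np.arange(-100,60,6)))
for q in models.landmark_of('side','hatch_pull')[:2]: print(q['confidence'],S(at_height('side',q['point'],.137))*1e3)
E
python3 pull.py
```

```text
t 18.98 scale-frame TCP mm [ -20.9 -143.7  118.2] yaw err 0.0 F_s [ 0.6  0.  -0.6] w -0.0002
dark x (array([ 0,  0,  0,  0,  0,  0,  0,  0,  0,  6, 21,  6, 11, 11, 21,  1,  0,
        0,  0,  0,  0,  0,  0,  0,  0,  0]), array([-100,  -94,  -88,  -82,  -76,  -70,  -64,  -58,  -52,  -46,  -40,
        -34,  -28,  -22,  -16,  -10,   -4,    2,    8,   14,   20,   26,
         32,   38,   44,   50,   56]))
0.74 [ -39.1 -138.1  137. ]
```

Call:
step_arm --fingers '[1, 1, 1, 1, 1, 1]' --pt "0.05 0 0" --pt "0.05 0 0" --pt "0.04 0 0" --pt "0.03 0 0" --pt "0 0 0" --pt "0 0 0" --twist '[0, 0, 0, 0, 0, 0]'

```text
time_s: 19.82
position: [0.4169, -0.1486, 0.1183]
tool_rot: [[-0.987, 0.159, -0.0], [0.159, 0.987, 0.0], [0.0, 0.0, -1.0]]
ft_force: [-0.1, 0.3, 0.3]
grip_width: 0.0002
gripper_force: 0.0
```

Call:
step_arm --fingers '[1, 1, 1, 1, 1, 1]' --pt "0.03 0 0" --pt "0.03 0 0" --pt "0.02 0 0" --pt "0 0 0" --pt "0 0 0" --pt "0 0 0" --twist '[0, 0, 0, 0, 0, 0]'

```text
time_s: 20.58
position: [0.409, -0.1474, 0.1183]
tool_rot: [[-0.987, 0.159, -0.0], [0.159, 0.987, 0.0], [0.0, 0.0, -1.0]]
ft_force: [0.4, 0.7, 0.8]
grip_width: -0.0001
gripper_force: 0.0
```

```bash
python3 pull.py
```

```text
t 20.57 scale-frame TCP mm [ -45.3 -143.8  118.3] yaw err 0.02 F_s [0.3 0.7 0.8] w -0.0001
dark x (array([ 0,  0,  0,  0,  0, 13, 14,  6, 12,  9, 20,  0,  0,  0,  0,  0,  0,
        0,  0,  0,  0,  0,  0,  0,  0,  0]), array([-100,  -94,  -88,  -82,  -76,  -70,  -64,  -58,  -52,  -46,  -40,
        -34,  -28,  -22,  -16,  -10,   -4,    2,    8,   14,   20,   26,
         32,   38,   44,   50,   56]))
0.73 [ -60.5 -133.   137. ]
```

Call:
step_arm --fingers '[1, 1, 1, 1, 1]' --pt "0.02 0 0" --pt "0.02 0 0" --pt "0.02 0 0" --pt "0 0 0" --pt "0 0 0" --twist '[0, 0, 0, 0, 0]'

```text
time_s: 21.3
position: [0.4076, -0.1475, 0.1188]
tool_rot: [[-0.987, 0.161, 0.011], [0.16, 0.987, -0.002], [-0.012, -0.0, -1.0]]
ft_force: [24.5, 2.5, -15.0]
grip_width: 0.0003
gripper_force: 11.7
```

The hatch is at its stop: the force rose to 24 N with no further travel. I'll back off and check it.

Call:
step_arm --fingers '[1, 1, 1, 1, 1, 1, 1, 1, 1, 1]' --pt "-0.1 0 0" --pt "-0.1 0 0" --pt "0 -0.1 -0.3" --pt "0 0 -0.4" --pt "0 0 -0.4" --pt "0 0 -0.4" --pt "0 0 -0.4" --pt "0 0 -0.4" --pt "0 0 -0.4" --pt "0 0 -0.4" --twist '[0, 0, 0, 0, 0, 0, 0, 0, 0, 0]'

```text
time_s: 22.55
position: [0.4211, -0.1594, 0.4296]
tool_rot: [[-0.987, 0.159, -0.001], [0.159, 0.987, 0.0], [0.001, -0.0, -1.0]]
ft_force: [-0.6, -0.1, -1.1]
grip_width: -0.0002
gripper_force: 0.0
```

```bash
python3 pull.py; python3 -c "
from h import *
s,p,T=state();print('q',np.round(s['q'],1))
for v in([.33,-.12,.43],[.33,.1,.43],[.36,.27,.43]):
    v=np.array(v);print((T.T@(v-p)*10).round(2));p=v
print((T.T@(W([-.03,.165,.43])-p)*10).round(2))"
```

```text
t 22.55 scale-frame TCP mm [ -31.5 -153.7  429.6] yaw err 0.0 F_s [-0.5 -0.2 -1.1] w -0.0002
dark x (array([ 0,  0,  0,  0,  0, 12, 54,  6,  0,  0,  0,  0,  0,  0,  0,  0,  0,
        0,  0,  0,  0,  0,  0,  0,  0,  0]), array([-100,  -94,  -88,  -82,  -76,  -70,  -64,  -58,  -52,  -46,  -40,
        -34,  -28,  -22,  -16,  -10,   -4,    2,    8,   14,   20,   26,
         32,   38,   44,   50,   56]))
0.95 [ -61.8 -145.8  137. ]
t 22.65 scale-frame TCP mm [ -30.8 -154.   432. ] yaw err 0.01 F_s [-0.34 -0.31 -0.85] w 0.0001
q [ -35.8    7.4   62.1   -0.   110.2 -116.7]
[0.97 0.25 0.01]
[ 0.35  2.17 -0.01]
[-0.03  1.73 -0.01]
[-1.3  -0.96  0.01]
```

Call:
step_arm --fingers '[1, 1, 1, 1, 1, 1, 1, 1, 1]' --pt "0.32 0.08 0" --pt "0.32 0.08 0" --pt "0.33 0.09 0" --pt "0.06 0.36 0" --pt "0.06 0.36 0" --pt "0.06 0.36 0" --pt "0.06 0.36 0" --pt "0.06 0.36 0" --pt "0.05 0.37 0" --twist '[0, 0, 0, 0, 0, 0, 0, 0, 0]'

```text
time_s: 23.78
position: [0.329, 0.1016, 0.4276]
tool_rot: [[-0.987, 0.159, -0.001], [0.159, 0.987, -0.0], [0.001, -0.0, -1.0]]
ft_force: [-0.4, -0.8, -0.4]
grip_width: 0.0
gripper_force: 0.0
```

Call:
step_arm --fingers '[1, 1, 1, 1, 1, 1]' --pt "0 0.35 0" --pt "0 0.35 0" --pt "0 0.35 0" --pt "0 0.35 0" --pt "-0.03 0.33 0" --pt "0 0 0" --twist '[0, 0, 0, 0, 0, 0]'

```text
time_s: 24.52
position: [0.3599, 0.272, 0.4268]
tool_rot: [[-0.988, 0.157, -0.003], [0.157, 0.988, -0.001], [0.003, -0.002, -1.0]]
ft_force: [-0.6, -1.2, -1.1]
grip_width: -0.0001
gripper_force: 0.0
```

Call:
step_arm --fingers '[1, 1, 1, 1, 1, 1, 1, 1, 1, 1]' --pt "0 0 0" --pt "0 0 0" --pt "0 0 0" --pt "0 0 0" --pt "0 0 0" --pt "0 0 0" --pt "0 0 0" --pt "0 0 0" --pt "0 0 0" --pt "0 0 0" --twist '[0.0556, 0.0556, 0.0556, 0.0556, 0.0556, 0.0556, 0.0556, 0.0556, 0.0556, 0]'

```text
time_s: 25.78
position: [0.3597, 0.27, 0.428]
tool_rot: [[0.159, 0.987, -0.001], [0.987, -0.159, -0.0], [-0.001, -0.0, -1.0]]
ft_force: [-0.3, -0.2, 0.5]
grip_width: 0.0002
gripper_force: 0.0
```

```bash
python3 -c "
from h import *
go([-.03,.175,.3585])"
```

```text
t 25.77 scale-frame TCP mm [-160.4  260.5  428. ] yaw err -90.01 F_s [-0.27 -0.23  0.54] w 0.0002
tool delta/100mm [-0.854  1.304  0.695]
```

Call:
step_arm --fingers '[1, 1, 1, 1, 1, 1, 1]' --pt "-0.15 0.26 0.05" --pt "-0.15 0.26 0.05" --pt "-0.18 0.26 0.15" --pt "-0.18 0.26 0.2" --pt "-0.19 0.26 0.25" --pt "0 0 0" --pt "0 0 0" --twist '[0, 0, 0, 0, 0, 0, 0]'

```text
time_s: 26.65
position: [0.4743, 0.1661, 0.359]
tool_rot: [[0.158, 0.987, 0.001], [0.987, -0.158, 0.0], [0.0, 0.001, -1.0]]
ft_force: [-0.4, 0.3, 0.1]
grip_width: -0.0
gripper_force: 0.0
```

```bash
python3 -c "
from h import *
s,p,T=state();p=S(p)
th=np.radians(np.r_[90,84,78,72,66,60,54,48,42,36,30,24,18,12,8,4,2,0]);r=.205
q=np.c_[.121-r*np.cos(th)+.003*np.sin(th)+.011,.1535+r*np.sin(th)+.003*np.cos(th)]
print('to first',(q[0]-p[1:])*10);print(np.c_[np.degrees(th[1:]),(np.diff(q,axis=0)*10*[1,-1]).round(3)])
print(q[[0,-1]])
"
```

```text
t 26.65 scale-frame TCP mm [-30.8 176.1 359. ] yaw err -89.96 F_s [-0.42  0.21  0.12] w -0.0
to first [-0.4114692  -0.00526082]
[[ 8.40e+01 -2.14e-01  8.00e-03]
 [ 7.80e+01 -2.12e-01  3.00e-02]
 [ 7.20e+01 -2.08e-01  5.30e-02]
 [ 6.60e+01 -2.01e-01  7.40e-02]
 [ 6.00e+01 -1.93e-01  9.50e-02]
 [ 5.40e+01 -1.82e-01  1.14e-01]
 [ 4.80e+01 -1.69e-01  1.33e-01]
 [ 4.20e+01 -1.54e-01  1.50e-01]
 [ 3.60e+01 -1.37e-01  1.65e-01]
 [ 3.00e+01 -1.20e-01  1.78e-01]
 [ 2.40e+01 -1.00e-01  1.90e-01]
 [ 1.80e+01 -8.00e-02  1.99e-01]
 [ 1.20e+01 -5.90e-02  2.06e-01]
 [ 8.00e+00 -2.70e-02  1.41e-01]
 [ 4.00e+00 -1.70e-02  1.42e-01]
 [ 2.00e+00 -5.00e-03  7.10e-02]
 [ 0.00e+00 -2.00e-03  7.20e-02]]
[[ 0.135   0.3585]
 [-0.073   0.1565]]
```

Call:
step_arm --fingers '[1, 1, 1, 1, 1, 1, 1, 1, 1, 1]' --pt "-0.1 0 0" --pt "-0.1 0 0" --pt "-0.08 0 0" --pt "-0.06 0 0" --pt "-0.07 0 0" --pt "-0.107 0 0.004" --pt "-0.107 0 0.004" --pt "-0.106 0 0.015" --pt "-0.106 0 0.015" --pt "0 0 0" --twist '[0, 0, 0, 0, 0, 0, 0, 0, 0, 0]'

```text
time_s: 27.9
position: [0.4611, 0.0826, 0.3544]
tool_rot: [[0.161, 0.987, -0.0], [0.987, -0.161, -0.0], [-0.0, -0.0, -1.0]]
ft_force: [0.6, 0.1, 0.4]
grip_width: 0.0
gripper_force: 0.0
```

```bash
cat > cov.py <<'E'
from h import *
state();im,d=optics.get_image('side');n='side';c,f=calib(n);M=np.array(c['world_from_camera'])
v,u=np.mgrid[:420,:560];P=np.stack([(u-c['cx'])/f*d,-(v-c['cy'])/f*d,-d],-1)@M[:3,:3].T+M[:3,3];Q=S(P.reshape(-1,3)).reshape(P.shape)*1e3
k=(d>0)&(Q[...,0]>60)&(Q[...,0]<125)&(Q[...,2]>152)&(Q[...,2]<410)&(Q[...,1]>-140)&(Q[...,1]<200)&(np.hypot(Q[...,1]-121,Q[...,2]-153.5)>60)
X=Q[k];a=np.degrees(np.arctan2(X[:,2]-153.5,121-X[:,1]));print(len(X),'angle pct',np.percentile(a,[5,25,50,75,95]).round(1))
cv2.imwrite('pics/cov.png',im)
E
python3 cov.py
```

```text
t 27.9 scale-frame TCP mm [-30.5  91.6 354.4] yaw err -90.13 F_s [0.53 0.2  0.43] w 0.0
2336 angle pct [76.2 77.1 77.5 77.8 78.3]
```

Call:
step_arm --fingers '[1, 1, 1, 1, 1, 1, 1, 1, 1, 1]' --pt "-0.104 0 0.026" --pt "-0.104 0 0.027" --pt "-0.1 0 0.037" --pt "-0.101 0 0.037" --pt "-0.096 0 0.047" --pt "-0.097 0 0.048" --pt "-0.091 0 0.057" --pt "-0.091 0 0.057" --pt "-0.084 0 0.066" --pt "-0.085 0 0.067" --twist '[0, 0, 0, 0, 0, 0, 0, 0, 0, 0]'

```text
time_s: 29.2
position: [0.4458, -0.0112, 0.3071]
tool_rot: [[0.16, 0.987, -0.0], [0.987, -0.16, 0.0], [0.0, -0.0, -1.0]]
ft_force: [0.3, 1.2, 0.4]
grip_width: 0.0003
gripper_force: 0.4
```

Call:
step_arm --fingers '[1, 1, 1, 1, 1, 1, 1, 1, 1, 1]' --pt "-0.077 0 0.075" --pt "-0.077 0 0.075" --pt "-0.068 0 0.082" --pt "-0.069 0 0.083" --pt "-0.06 0 0.089" --pt "-0.06 0 0.089" --pt "-0.05 0 0.095" --pt "-0.05 0 0.095" --pt "0 0 0" --pt "0 0 0" --twist '[0, 0, 0, 0, 0, 0, 0, 0, 0, 0]'

```text
time_s: 30.45
position: [0.4379, -0.061, 0.2395]
tool_rot: [[0.16, 0.987, 0.0], [0.987, -0.16, -0.0], [-0.0, 0.0, -1.0]]
ft_force: [0.0, 0.7, -0.4]
grip_width: -0.0002
gripper_force: 0.0
```

```bash
python3 cov.py
```

```text
t 30.45 scale-frame TCP mm [-30.6 -53.9 239.5] yaw err -90.06 F_s [-0.08  0.67 -0.39] w -0.0002
129 angle pct [23.5 23.8 24.2 24.6 25. ]
```

Right on track at 24°. I'll bring it down slower for the rest.

Call:
step_arm --fingers '[1, 1, 1, 1, 1, 1, 1, 1, 1, 1]' --pt "-0.04 0 0.1" --pt "-0.04 0 0.1" --pt "-0.03 0 0.1" --pt "-0.03 0 0.1" --pt "-0.014 0 0.07" --pt "-0.013 0 0.07" --pt "-0.009 0 0.07" --pt "-0.008 0 0.07" --pt "0 0 0" --pt "0 0 0" --twist '[0, 0, 0, 0, 0, 0, 0, 0, 0, 0]'

```text
time_s: 31.75
position: [0.4349, -0.0792, 0.1714]
tool_rot: [[0.16, 0.987, 0.0], [0.987, -0.16, -0.0], [-0.0, 0.0, -1.0]]
ft_force: [-0.4, 0.4, 0.3]
grip_width: 0.0002
gripper_force: 0.0
```

Call:
step_arm --fingers '[1, 1, 1, 1, 1, 1, 1]' --pt "-0.003 0 0.036" --pt "-0.002 0 0.036" --pt "0 0 0.03" --pt "0 0 0.025" --pt "0 0 0.015" --pt "0 0 0" --pt "0 0 0" --twist '[0, 0, 0, 0, 0, 0, 0]'

```text
time_s: 32.62
position: [0.4347, -0.0797, 0.1572]
tool_rot: [[0.16, 0.987, -0.0], [0.987, -0.16, 0.0], [0.0, -0.0, -1.0]]
ft_force: [-0.0, -0.0, 0.0]
grip_width: 0.0002
gripper_force: 0.0
```

```bash
python3 cov.py
```

```text
t 32.62 scale-frame TCP mm [-30.7 -72.8 157.2] yaw err -90.06 F_s [-0.01 -0.05  0.02] w 0.0002
1385 angle pct [0.6 0.9 1.1 1.3 2.1]
```

Call:
step_arm --fingers '[1, 1, 1, 1]' --pt "0 0 0.01" --pt "0 0 0.01" --pt "0 0 0" --pt "0 0 0" --twist '[0, 0, 0, 0]'

```text
time_s: 33.17
position: [0.4347, -0.0797, 0.1551]
tool_rot: [[0.16, 0.987, -0.0], [0.987, -0.16, 0.0], [0.0, -0.0, -1.0]]
ft_force: [-0.2, 0.5, 0.4]
grip_width: 0.0
gripper_force: 0.0
```

Call:
step_arm --fingers '[1, 1, 1, 1]' --pt "0 0 0.01" --pt "0 0 0.01" --pt "0 0 0" --pt "0 0 0" --twist '[0, 0, 0, 0]'

```text
time_s: 33.67
position: [0.4348, -0.0797, 0.1548]
tool_rot: [[0.16, 0.987, 0.001], [0.987, -0.16, -0.001], [-0.001, 0.002, -1.0]]
ft_force: [-6.0, 3.3, 19.6]
grip_width: -0.0
gripper_force: 9.8
```

The cover is firmly on the rim (20 N). I'll lift off and check.

Call:
step_arm --fingers '[1, 1, 1, 1, 1, 1, 1, 1, 1, 1]' --pt "0 0 -0.05" --pt "0 0 -0.2" --pt "0 0 -0.4" --pt "0 0 -0.4" --pt "0 -0.4 -0.4" --pt "0 -0.4 0" --pt "0 -0.4 0" --pt "0 0 0" --pt "0 0 0" --pt "0 0 0" --twist '[0, 0, 0, 0, 0, 0, 0, 0, 0, 0]'

```text
time_s: 34.92
position: [0.317, -0.0608, 0.298]
tool_rot: [[0.16, 0.987, -0.0], [0.987, -0.16, 0.0], [0.0, -0.0, -1.0]]
ft_force: [0.4, 0.2, 0.5]
grip_width: 0.0002
gripper_force: 0.0
```

```bash
python3 cov.py; python3 pull.py; python3 -c "
from h import *
a=optics.get_image('side')[0];b=optics.get_image('top')[0]
cv2.imwrite('pics/fin.png',np.hstack([cv2.resize(a[150:290,170:320],(400,373)),cv2.resize(b[150:290,195:345],(400,373))]))"
```

```text
t 34.92 scale-frame TCP mm [-150.   -72.9  298. ] yaw err -90.05 F_s [0.37 0.28 0.54] w 0.0002
1385 angle pct [0.1 0.4 0.6 0.8 1.4]
t 34.98 scale-frame TCP mm [-150.1  -72.8  297.9] yaw err -90.04 F_s [-0.4 -0.3 -0.2] w -0.0002
dark x (array([ 0,  0,  0,  0,  0, 14, 52,  4,  0,  0,  0,  0,  0,  0,  0,  0,  0,
        0,  0,  0,  0,  0,  0,  0,  0,  0]), array([-100,  -94,  -88,  -82,  -76,  -70,  -64,  -58,  -52,  -46,  -40,
        -34,  -28,  -22,  -16,  -10,   -4,    2,    8,   14,   20,   26,
         32,   38,   44,   50,   56]))
0.88 [ -58.8 -142.5  137. ]
0.3 [  6.1 139.8 137. ]
```

View pics/fin.png

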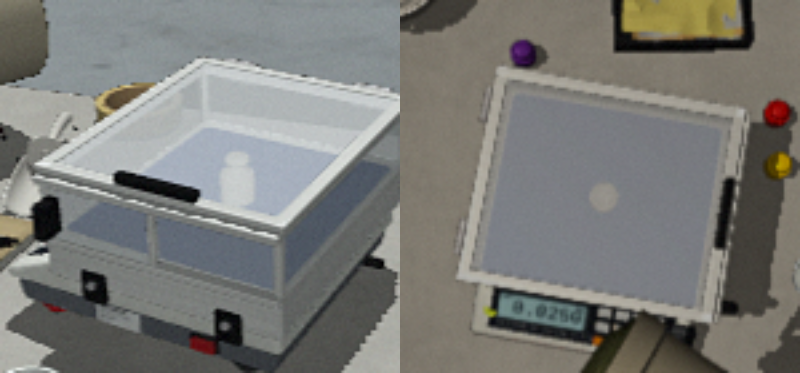

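The cover lies flat on the rim, the hatch pull is at its front stop, and the weight stands upright in the middle of the pan. The red, yellow and purple look-alikes are where they were, and the arm is clear.

```bash
python3 -c "
from rig import close_job
print(close_job())"
```

```text
the job is handed in; nothing more can be done
None
```

The job is handed in at about 35 s: the weight is within about 2 mm of the pan's middle, and the hatch and then the cover were pushed shut against their stops (24 N and 20 N), with the arm clear.

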